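# Stir the settled beads and leave the stirrer in the drip jar

## Robot

A 6-joint arm with a two-finger parallel gripper is mounted at the origin on the work surface. World frame = base frame: x ahead of the robot, y to its left, z up, the work surface at z = 0. Lengths are in mm, angles in degrees, forces in N, time in s.
With the tool pointing down it reaches from about 350 to 850 mm from the base axis. Payload 8.1 kg.
Tool frame: the origin (TCP) lies midway between the tips of the shut fingers; the grasp point (between the pads) lies 19 mm behind it (r.pinch_z is the distance from the TCP to the grasp point, in mm); z points along the fingers, y is the line along which they close (so a half turn about z gives the same grasp; the last joint's range is limited). The gripper opens to 85 mm and grips with 20 to 120 N. Pads are 22 mm wide; open, the fingers measure 114 mm over their backs; the gripper's body (76 mm by 85 mm) begins 54 mm behind the grasp point. The pads swing forward as they close: fully open they stand 13 mm farther back than shut.
Start: joints at [-68.262, 7.471, 85.268, -0, 87.261, -4.893], TCP at [268.966, -536.342, 231.292] pointing down, gripper open.
Joint ranges: [-169.43, 169.43], [-51.17, 129.36], [1.28, 143.12], [-76.62, 256.62], [0, 156.53], [-152.29, 152.29]. Speed limits (degrees/s): [136.94, 136.94, 159.86, 180, 180, 180].

## Interface

Orientations are given as [roll, pitch, yaw] about the fixed x, y, z axes, in that order (R = Rz(yaw) Ry(pitch) Rx(roll)).
In Python, from bench import sensors, optics, job, r gives the robot as it stands.
- The arm moves only by the tool play_rows, never from a script. Its argument "motion" is a list that holds one entry, the list of rows, each a list of 6 numbers: the shift along the tool's x, y, z in cm, then the turn, a rotation vector about the tool's x, y, z in degrees. In form: [[[x, y, z, ax, ay, az], ...]]. A call has 1 to 5 rows; each row is the pose to reach, as a shift and turn from the pose commanded when the call began, along the tool's axes at that moment; what a row does not reach only later rows make up. A row lasts 1/10 s, in which the tool goes at most 50 mm and 8.59 degrees, less where a joint would pass 70% of its speed; a pose out of reach is approached as far as the arm can. A call with a gripper value outside its range is refused whole. "jaw" is the opening, from 0 (shut) to 1 (fully open), set as the call begins (left out, the last holds). The fingers move at their own pace and stop on an object; "squeeze" is the grip in N (left out, the last holds). Time passes only in rows, so rows that repeat a pose let the fingers close. It gives the time, the measured TCP pose, the force, the opening and the grip force at its end, in the units of the state.
- sensors.sense(): the state, without advancing time (a new reading comes with each control period).
- optics.snapshot(name): name is "side" or "top"; returns a dict with "pixels" (400x640x3 uint8, red, green, blue), "mtx" (3x3 intrinsics, pixels), "k1" (the pictures are not rectified: a ray, as slopes to the right and down, at radius r is drawn at 1 + k1 r^2 times it, then the intrinsics apply), "R" (3x3) and "t" (3): a world point X has camera coordinates R X + t. Camera axes: x right, y down, z forward; pixel columns grow to the right and rows downward; lengths in mm; the calibration is good to about 2 mm. A picture is of the moment at which its call begins. There is no depth.
- job.hand_in(): hands the job in; it is judged then, once.
The state is a dict: "time": time; "joint_pos": joint angles; "qd": joint speeds; "joint_efforts": joint torques, N m; "tool_pos": TCP position; "tcp_rot": TCP orientation; "ft_force": force on the tool from outside, world axes, zero at the start; "wrist_torque": the same for the moment, N m; "finger_gap": finger opening in mm; "grip_force": force on a finger pad.
Only numpy, scipy, OpenCV 4.12 (cv2) and the standard library are available. Lean on these libraries where they do the work, as an engineer would, in place of code of your own. Each camera call takes 0.05 s, during which the arm holds its last target. There are 200 camera calls.

## Task

Take the blue-handled stirrer out of the orange rack and, starting at the blue pouring lip of the glass dish, stir the settled beads with its head down close to the dish's floor: two full turns anticlockwise as seen from above, ending back at the lip, so that at least five of the seven beads no longer lie where they had settled. Then lower the stirrer, head down and without dropping it, to the bottom of the white drip jar and let go. Keep every bead in the dish, leave the jar standing about where it is, and do not disturb the tubes, bottle or pen.

Things in the scene. Friction and masses are not known exactly. Their poses are not given: they have to be found in the camera images.
- stirrer: 172 mm, 70 g stirrer hanging upright in the orange rack by its collar. Origin: bottom centre of its head, z up the shaft. Heights in mm from there: smooth round blue head 20 diameter, 0-38; 10 mm steel shaft; white collar 44 diameter 85-91; blue square grip 18 x 18, faces square to x and y, 120-172. It hangs 15 mm off the table; lift over 85 mm to leave the rack
- stirrer_tip (a point): the same point: bottom centre of the stirrer's head
- rack: fixed orange tube rack, 90 x 215 x 100 mm (x, y, z). Origin: centre of underside. Three through holes of 31 mm diameter along its y, at -65, 0 and +65 mm; the stirrer may hang in any of them, capped tubes hang in the other two
- dish: glass dish fixed to the bench by four steel clamps (28 mm high, reaching 85 mm from the axis, 45 degrees off its x and y). Outer diameter 124 mm, inside 116 mm, height 65 mm, inner floor 5 mm above its underside. Origin: centre of underside, z up; x points to the small blue pouring lip on the rim (the lip reaches 82 mm from the axis, its top at 71 mm)
- jar: white ceramic drip jar with a red band, loose, 0.6 kg, outer diameter 78 mm, inside diameter 70 mm, height 115 mm, inner floor 6 mm above its underside. Origin: centre of underside
- tube_a: capped clear tube, yellow cap 37 mm diameter, hanging in the rack, cap top 115 mm above the table; leave alone. Origin: its bottom end, 15 mm above the table
- tube_b: capped clear tube, white cap 37 mm diameter, hanging in the rack, cap top 115 mm above the table; leave alone. Origin: its bottom end, 15 mm above the table
- bottle: white reagent bottle with blue cap, 64 mm diameter, 150 mm tall, standing; leave alone. Origin: centre of underside
- marker: white marker pen with green cap, 120 x 14 x 14 mm, lying along its x on the table; leave alone. Origin: centre of underside
- bead0_center (a point): centre of a loose white polished, slippery ball bead, 22 mm diameter, 15 g, lying in the dish; at the start all seven lie in one layer away from the lip
- bead1_center (a point): centre of a loose yellow polished, slippery ball bead, 22 mm diameter, 15 g, lying in the dish; at the start all seven lie in one layer away from the lip
- bead2_center (a point): centre of a loose white polished, slippery ball bead, 22 mm diameter, 15 g, lying in the dish; at the start all seven lie in one layer away from the lip
- bead3_center (a point): centre of a loose yellow polished, slippery ball bead, 22 mm diameter, 15 g, lying in the dish; at the start all seven lie in one layer away from the lip
- bead4_center (a point): centre of a loose white polished, slippery ball bead, 22 mm diameter, 15 g, lying in the dish; at the start all seven lie in one layer away from the lip
- bead5_center (a point): centre of a loose yellow polished, slippery ball bead, 22 mm diameter, 15 g, lying in the dish; at the start all seven lie in one layer away from the lip
- bead6_center (a point): centre of a loose white polished, slippery ball bead, 22 mm diameter, 15 g, lying in the dish; at the start all seven lie in one layer away from the lip
Things that resemble listed ones, but are neither listed nor needed, are in the scene too. What is shaped like the stirrer but green is not meant.

How it is judged (in metres and radians):
On the way, in this order (a step that is already met when the one before it is completed fails the run):
1. turn 1: stirrer's tip down among the beads, at the pouring lip to start (x of stirrer_tip in the frame of dish above 0.013 m and y of stirrer_tip in the frame of dish between -0.012 and 0.012 m and z of stirrer_tip in the frame of dish below 0.022 m), for 0.04 s.
2. turn 1: stirrer's tip down among the beads, a quarter turn on from the lip (y of stirrer_tip in the frame of dish above 0.013 m and x of stirrer_tip in the frame of dish between -0.012 and 0.012 m and z of stirrer_tip in the frame of dish below 0.022 m), for 0.04 s.
3. turn 1: stirrer's tip down among the beads, opposite the lip (x of stirrer_tip in the frame of dish below -0.013 m and y of stirrer_tip in the frame of dish between -0.012 and 0.012 m and z of stirrer_tip in the frame of dish below 0.022 m), for 0.04 s.
4. turn 1: stirrer's tip down among the beads, three quarters of a turn on from the lip (y of stirrer_tip in the frame of dish below -0.013 m and x of stirrer_tip in the frame of dish between -0.012 and 0.012 m and z of stirrer_tip in the frame of dish below 0.022 m), for 0.04 s.
5. turn 2: stirrer's tip down among the beads, at the pouring lip (all of step 1), for 0.04 s.
6. turn 2: stirrer's tip down among the beads, a quarter turn on from the lip (all of step 2), for 0.04 s.
7. turn 2: stirrer's tip down among the beads, opposite the lip (all of step 3), for 0.04 s.
8. turn 2: stirrer's tip down among the beads, three quarters of a turn on from the lip (all of step 4), for 0.04 s.
9. turn 2: stirrer's tip down among the beads, at the pouring lip (all of step 5), for 0.04 s.
10. stirrer lowered to the jar's bottom while still held (horizontal distance between stirrer_tip and jar below 0.034 m and z of stirrer_tip in the frame of jar between -0.005 and 0.022 m and contact force between the fingers and stirrer above 1 N), for 0.05 s.
At the end, for the whole second after the job is handed in: stirrer released, at rest in the jar: tip within 34 mm of its axis, under 22 mm above its underside, lean under 0.7 rad; all beads in the dish, at least five over 10 mm from their starts; jar upright (0.1 rad), within 35 mm of its start (horizontal distance between stirrer_tip and jar below 0.034 m and z of stirrer_tip in the frame of jar between -0.005 and 0.022 m and angle between stirrer's own z axis and vertical below 0.7 rad and linear speed of stirrer below 0.03 m/s and contact force between the fingers and stirrer below 0.1 N and horizontal distance between each of bead0_center, bead1_center, bead2_center, bead3_center, bead4_center, bead5_center, bead6_center and dish below 0.06 m and z of each of bead0_center, bead1_center, bead2_center, bead3_center, bead4_center, bead5_center, bead6_center in the frame of dish below 0.06 m and (distance of each of bead0_center, bead1_center, bead2_center, bead3_center, bead4_center from where it was at the start of the episode above 0.01 m or distance of each of bead0_center, bead1_center, bead2_center, bead3_center, bead5_center from where it was at the start of the episode above 0.01 m or distance of each of bead0_center, bead1_center, bead2_center, bead3_center, bead6_center from where it was at the start of the episode above 0.01 m or distance of each of bead0_center, bead1_center, bead2_center, bead4_center, bead5_center from where it was at the start of the episode above 0.01 m or distance of each of bead0_center, bead1_center, bead2_center, bead4_center, bead6_center from where it was at the start of the episode above 0.01 m or distance of each of bead0_center, bead1_center, bead2_center, bead5_center, bead6_center from where it was at the start of the episode above 0.01 m or distance of each of bead0_center, bead1_center, bead3_center, bead4_center, bead5_center from where it was at the start of the episode above 0.01 m or distance of each of bead0_center, bead1_center, bead3_center, bead4_center, bead6_center from where it was at the start of the episode above 0.01 m or distance of each of bead0_center, bead1_center, bead3_center, bead5_center, bead6_center from where it was at the start of the episode above 0.01 m or distance of each of bead0_center, bead1_center, bead4_center, bead5_center, bead6_center from where it was at the start of the episode above 0.01 m or distance of each of bead0_center, bead2_center, bead3_center, bead4_center, bead5_center from where it was at the start of the episode above 0.01 m or distance of each of bead0_center, bead2_center, bead3_center, bead4_center, bead6_center from where it was at the start of the episode above 0.01 m or distance of each of bead0_center, bead2_center, bead3_center, bead5_center, bead6_center from where it was at the start of the episode above 0.01 m or distance of each of bead0_center, bead2_center, bead4_center, bead5_center, bead6_center from where it was at the start of the episode above 0.01 m or distance of each of bead0_center, bead3_center, bead4_center, bead5_center, bead6_center from where it was at the start of the episode above 0.01 m or distance of each of bead1_center, bead2_center, bead3_center, bead4_center, bead5_center from where it was at the start of the episode above 0.01 m or distance of each of bead1_center, bead2_center, bead3_center, bead4_center, bead6_center from where it was at the start of the episode above 0.01 m or distance of each of bead1_center, bead2_center, bead3_center, bead5_center, bead6_center from where it was at the start of the episode above 0.01 m or distance of each of bead1_center, bead2_center, bead4_center, bead5_center, bead6_center from where it was at the start of the episode above 0.01 m or distance of each of bead1_center, bead3_center, bead4_center, bead5_center, bead6_center from where it was at the start of the episode above 0.01 m or distance of each of bead2_center, bead3_center, bead4_center, bead5_center, bead6_center from where it was at the start of the episode above 0.01 m) and distance of jar from where it was at the start of the episode below 0.035 m and angle between jar's own z axis and vertical below 0.1 rad); the robot touches nothing.
It fails at once if the jar is tipped (over 0.35 rad) (angle between jar's own z axis and vertical above 0.35 rad).
It fails at once if a capped tube, the bottle or the marker pen is moved more than 30 mm (distance of any of tube_a, tube_b, bottle, marker from where it was at the start of the episode above 0.03 m).
It also fails if it takes over 70 s, if anything falls off the work surface, if the arm or the gripper's body presses on something with over 40 N, if the wrist force passes 120 N, or if a joint passes its speed limit or range.

## Working session

There is one attempt and no reset: what is moved stays moved. The work goes in short steps, Python scripts to look and compute and a tool call to move; the robot and the scene stay as the last step left them, time stands still between calls to the robot, and variables do not carry over. Pictures are saved under pics/ and viewed, at most 10 in all, crops included, and the job is handed in when it is done.

Besides the shell and the picture viewer there is one more tool, called after "Request:" as name([rows], argument=value, ...), one row to a line, values as JSON. play_rows: Moves the arm, as the interface text tells. Its arguments: {"type":"object","properties":{"motion":{"type":"array","items":{"type":"array","items":{"type":"array","items":{"type":"number"}}}},"jaw":{"type":"number"},"squeeze":{"type":"number"}},"required":["motion"]}

```bash
mkdir -p pics; cat > h.py <<'E'
import numpy as np, cv2
from bench import sensors, optics, job, r
def snap(n,f=None):
    s=optics.snapshot(n)
    if f: cv2.imwrite('pics/'+f,s['pixels'][:,:,::-1])
    return s
def ray(s,u,v):
    p=np.linalg.solve(np.array(s['mtx']),[u,v,1.]);d=p[:2];q=d.copy()
    for _ in range(30): q=d/(1+s['k1']*(q@q))
    R=np.array(s['R']);return -R.T@np.array(s['t']),R.T@np.array([*q,1])
def at(s,u,v,z):
    c,d=ray(s,u,v);return np.round(c+d*(z-c[2])/d[2],1)
def proj(s,X):
    c=np.array(s['R'])@np.array(X,float)+np.array(s['t']);q=c[:2]/c[2];q=q*(1+s['k1']*(q@q))
    return np.round((np.array(s['mtx'])@[*q,1])[:2],1)
E
python3 - <<'E'
from h import *
for n in('top','side'):
    s=snap(n,n+'0.png'); c,d=ray(s,320,200); print(n,c,d,s['k1'],s['mtx'])
print(sensors.sense(), r.pinch_z)
E
```

```text
top [ 419.41726499   87.28400669 1110.95003465] [ 0.1013018  -0.01499611 -0.99480573] -0.011961151515848647 [[476.34671249   0.         323.28798007]
 [  0.         476.34671249 195.79995269]
 [  0.           0.           1.        ]]
side [145.10495781 691.68736295 713.33565695] [ 0.38514739 -0.61756439 -0.68594095] -0.02354679393666291 [[398.43944309   0.         317.4434668 ]
 [  0.         398.43944309 194.39187854]
 [  0.           0.           1.        ]]
{'time': 0.1, 'joint_pos': array([-6.82618597e+01,  7.51190895e+00,  8.53226274e+01,  1.45078857e-04,
        8.72605533e+01, -4.89309410e+00]), 'qd': array([ 7.57526469e-02, -6.88616176e-02, -2.02943234e-01,  1.32981998e-04,
       -2.55895695e-02,  6.85288619e-02]), 'joint_efforts': array([ 2.36792606e-03, -5.70956004e+01, -5.01938725e+01, -8.54119207e-05,
        8.21267342e-03, -2.54618470e-05]), 'tool_pos': array([ 268.78803796, -535.88350029,  230.34151249]), 'tcp_rot': array([-1.79905269e+02, -8.25521035e-03,  2.66312205e+01]), 'ft_force': array([ 0.40493139, -0.10236879, -0.2522091 ]), 'wrist_torque': array([-0.01909084,  0.00124186,  0.0211428 ]), 'grip_force': 0.0, 'finger_gap': 85.50259208405734} 18.700000000000003
```

View pics/top0.png

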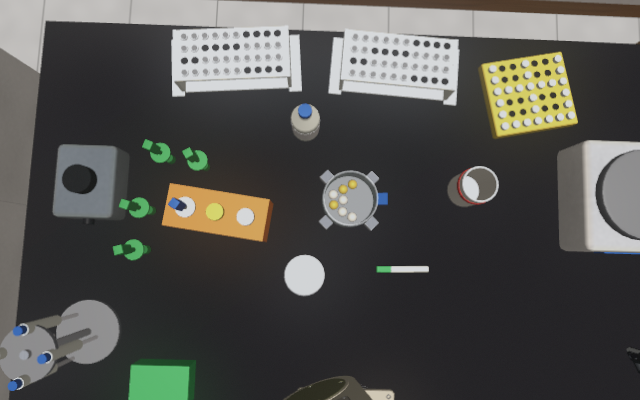

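View pics/side0.png

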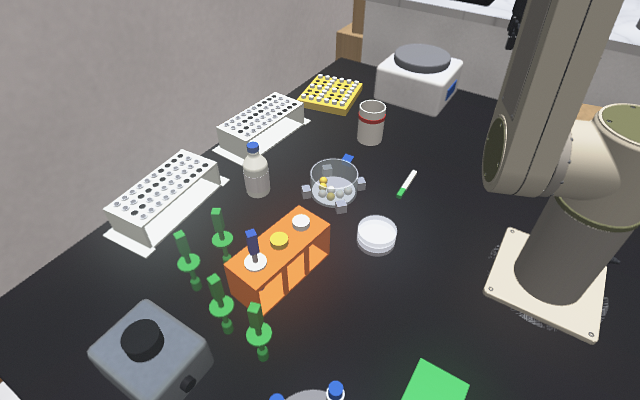

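The top view shows the rack at (216,212), with the stirrer's collar at (184,207) in the left hole. The dish is at (350,198) with its lip at (382,199), the jar at about (472,187), the bottle at (305,122) and the pen at (402,269). I'll enlarge these next.

```bash
python3 - <<'E'
from h import *
t=cv2.imread('pics/top0.png');s=cv2.imread('pics/side0.png')
def c(im,u,v,w=100,h=75,f=4):
    o=cv2.resize(im[v:v+h,u:u+w],None,fx=f,fy=f,interpolation=cv2.INTER_CUBIC)
    for i in range(0,w,20): cv2.line(o,(i*f,0),(i*f,6),(0,0,255),1);cv2.putText(o,str(u+i),(i*f,16),0,.35,(0,255,255),1)
    for i in range(0,h,15): cv2.line(o,(0,i*f),(6,i*f),(0,0,255),1);cv2.putText(o,str(v+i),(8,i*f+4),0,.35,(0,255,255),1)
    return o
cv2.imwrite('pics/crop.png',np.vstack([np.hstack([c(t,160,170),c(t,300,160)]),np.hstack([c(t,430,150),c(s,220,220)])]))
E
```

```text
(no output)
```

View pics/crop.png

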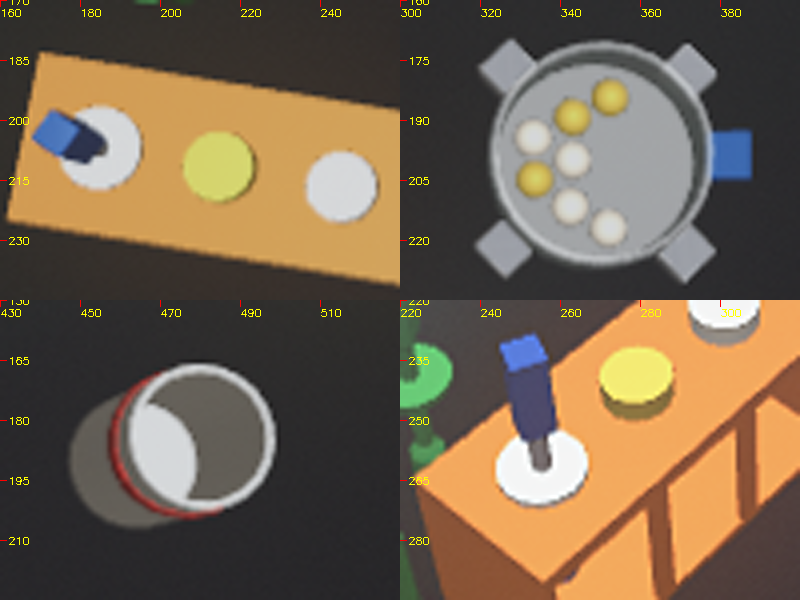

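Read off the crops in the top view: grip top (174.2,203), collar (185,206.8), yellow cap (214.5,211.5), white cap (245.2,216.5). The dish rim centre is (350.5,198), the lip end (387.8,198.8) and the jar rim centre (480.7,184.2). In the side view the grip top is at (251.2,232.5) and the collar at (255.2,261.8).

```bash
python3 - <<'E'
from h import *
t=snap('top');s=snap('side')
f=lambda n,S,u,v,z:print(n,at(S,u,v,z))
f('grip',t,174.2,203,187);f('collar',t,185,206.8,106);f('gripS',s,251.2,232.5,187);f('collarS',s,255.2,261.8,106)
f('tubY',t,214.5,211.5,115);f('tubW',t,245.2,216.5,115)
f('dish',t,350.5,198,65);f('lip end',t,387.8,198.8,71)
f('jar',t,480.7,184.2,115);f('jarbandS',s,372,106.5,115);f('bottle',t,305,110,150)
f('grip corners a',t,160+33/4,170+134/4,187);f('b',t,160+52/4,170+111/4,187);f('c',t,160+81/4,170+124/4,187);f('d',t,160+64/4,170+154/4,187)
for k,(a,b) in enumerate([(572,117),(610,97),(533,136),(573,159),(535,179),(570,207),(608,227)]): f(k,t,300+(a-400)/4,160+b/4,16)
E
```

```text
grip [498.7 355.3 187. ]
collar [498.3 355.7 106. ]
gripS [497.9 354.9 187. ]
collarS [497.7 356.9 106. ]
tubY [489.7 291.5 115. ]
tubW [481.3 227.2 115. ]
dish [532.5   4.2  65. ]
lip end [532.7 -77.7  71. ]
jar [ 565.5 -268.9  115. ]
jarbandS [ 567.4 -268.   115. ]
bottle [703.5 109.5 150. ]
grip corners a [497.4 366.7 187. ]
b [508.8 358.3 187. ]
c [503.  343.9 187. ]
d [488.1 351.2 187. ]
0 [557.7  18.2  16. ]
1 [570.1  -3.6  16. ]
2 [545.8  40.5  16. ]
3 [533.2  17.   16. ]
4 [520.9  38.7  16. ]
5 [505.3  18.1  16. ]
6 [494.5  -4.1  16. ]
```

Request:
play_rows([
  [[3.3, -3.8, 0, 0, 0, 0], [6.6, -7.6, 0, 0, 0, 0], [9.9, -11.3, 0, 0, 0, 0], [13.1, -15.1, 0, 0, 0, 0], [16.4, -18.9, 0, 0, 0, 0]],
], jaw=1, squeeze=80)

```text
time: 0.7
tool_pos: [330.7, -292.3, 231.0]
tcp_rot: [-180.0, -0.0, 26.6]
ft_force: [1.5, 0.2, 0.7]
finger_gap: 85.1
grip_force: 0.0
```

Request:
play_rows([
  [[3.3, -3.8, 0, 0, 0, 0], [6.6, -7.6, 0, 0, 0, 0], [9.9, -11.3, 0, 0, 0, 0], [13.1, -15.1, 0, 0, 0, 0], [16.4, -18.9, 0, 0, 0, 0]],
])

```text
time: 1.2
tool_pos: [392.5, -50.1, 231.5]
tcp_rot: [180.0, -0.0, 26.6]
ft_force: [1.0, 0.2, 0.7]
finger_gap: 85.4
grip_force: 0.0
```

Request:
play_rows([
  [[3.3, -3.8, 0, 0, 0, 0], [6.6, -7.6, 0, 0, 0, 0], [9.9, -11.3, 0, 0, 0, 0], [13.1, -15.1, 0, 0, 0, 0], [16.4, -18.9, 0, 0, 0, 0]],
])

```text
time: 1.7
tool_pos: [454.3, 192.4, 231.3]
tcp_rot: [180.0, -0.0, 26.7]
ft_force: [0.9, -0.3, -0.2]
finger_gap: 85.3
grip_force: 0.0
```

Request:
play_rows([
  [[2.8, -3.2, 0, 0, 0, -8.5], [5.6, -6.3, 0, 0, 0, -17], [8.4, -9.5, 0, 0, 0, -25.5], [11.2, -12.6, 0, 0, 0, -34.4], [11.2, -12.6, 0, 0, 0, -34.4]],
])

```text
time: 2.2
tool_pos: [497.5, 356.9, 229.2]
tcp_rot: [-179.9, 0.1, 61.5]
ft_force: [-1.9, -0.6, -0.2]
finger_gap: 85.5
grip_force: 0.0
```

Request:
play_rows([
  [[0, 0, 0, 0, 0, 0], [0, 0, 0, 0, 0, 0]],
])

```text
time: 2.4
tool_pos: [497.9, 352.2, 231.2]
tcp_rot: [180.0, 0.0, 60.9]
ft_force: [-0.4, -0.5, -0.0]
finger_gap: 85.6
grip_force: 0.0
```

```bash
python3 - <<'E'
from h import *
t=snap('top');s=snap('side')
def c(s,u,v,w=100,h=75,f=5): return cv2.resize(s['pixels'][v:v+h,u:u+w,::-1],None,fx=f,fy=f,interpolation=cv2.INTER_CUBIC)
cv2.imwrite('pics/c2.png',np.vstack([cv2.resize(t['pixels'][130:270,100:300,::-1],None,fx=2,fy=2),cv2.resize(s['pixels'][170:310,180:380,::-1],None,fx=2,fy=2)]))
x=sensors.sense();print(x['tool_pos'],x['tcp_rot'],x['joint_pos'])
E
```

```text
[498.12089595 351.87372827 231.74753818] [ 1.79977158e+02 -1.78587036e-02  6.09122343e+01] [ 3.04280542e+01  8.95244689e+00  8.35970986e+01 -1.06358000e-02
  8.74234765e+01  5.95162991e+01]
```

View pics/c2.png

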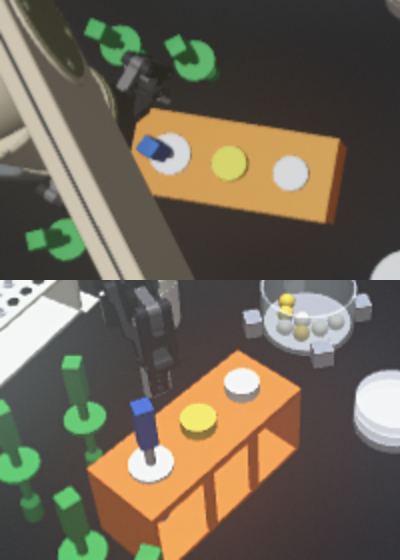

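```bash
python3 - <<'E'
from h import *
t=snap('top');s=snap('side')
p=np.array([498.1,351.9,231.7]);y=np.array([.875,-.485,0])
for n,q in(('tcp',p),('f+',p+45*y),('f-',p-45*y),('grip',[498.2,355.5,187])): print(n,(proj(t,q)-[100,130])*2,(proj(s,q)-[180,170])*2+[0,280])
E
```

```text
tcp [138.2 142.2] [138.8 367.4]
f+ [164.6 100.6] [120.2 335.4]
f- [111.6 184.2] [158.8 402.2]
grip [148.2 146.6] [141.6 405.4]
```

Request:
play_rows([
  [[0.3, -0.2, 1.5, 0, 0, 0], [0.3, -0.2, 4, 0, 0, 0], [0.3, -0.2, 6.5, 0, 0, 0], [0.3, -0.2, 8.6, 0, 0, 0], [0.3, -0.2, 8.6, 0, 0, 0]],
])

```text
time: 3.1
tool_pos: [495.1, 354.8, 140.2]
tcp_rot: [-179.8, 0.4, 61.0]
ft_force: [-0.2, -0.5, -0.5]
finger_gap: 85.7
grip_force: 0.0
```

Request:
play_rows([
  [[0, 0, 0, 0, 0, 0], [0, 0, 0, 0, 0, 0], [0, 0, 0, 0, 0, 0], [0, 0, 0, 0, 0, 0], [0, 0, 0, 0, 0, 0]],
], jaw=0, squeeze=60)

```text
time: 3.6
tool_pos: [498.2, 356.8, 146.2]
tcp_rot: [180.0, -0.1, 61.0]
ft_force: [0.1, 0.1, 1.4]
finger_gap: 17.1
grip_force: 61.4
```

Request:
play_rows([
  [[0, 0, 0, 0, 0, 0], [0, 0, 0, 0, 0, 0], [0, 0, 0, 0, 0, 0], [0, 0, 0, 0, 0, 0], [0, 0, 0, 0, 0, 0]],
])

```text
time: 4.1
tool_pos: [498.2, 356.8, 146.2]
tcp_rot: [180.0, -0.1, 61.0]
ft_force: [-1.0, -0.2, 5.2]
finger_gap: 17.6
grip_force: 61.5
```

Request:
play_rows([
  [[0, 0, -2, 0, 0, 0], [0, 0, -4.5, 0, 0, 0], [0, 0, -7, 0, 0, 0], [0, 0, -9.5, 0, 0, 0], [0, 0, -12, 0, 0, 0]],
], squeeze=80)

```text
time: 4.6
tool_pos: [497.3, 356.3, 265.6]
tcp_rot: [-180.0, 0.1, 61.0]
ft_force: [0.2, 0.0, -0.5]
finger_gap: 16.7
grip_force: 77.9
```

Request:
play_rows([
  [[0, 0, 0, 0, 0, 0], [0, 0, 0, 0, 0, 0], [0, 0, 0, 0, 0, 0]],
])

```text
time: 4.9
tool_pos: [497.0, 356.1, 263.3]
tcp_rot: [-179.9, 0.1, 61.0]
ft_force: [-0.8, 0.6, -0.4]
finger_gap: 17.0
grip_force: 77.9
```

```bash
python3 - <<'E'
from h import *
t=snap('top');s=snap('side')
cv2.imwrite('pics/c3.png',np.vstack([cv2.resize(t['pixels'][130:270,100:300,::-1],None,fx=2,fy=2),cv2.resize(s['pixels'][150:310,180:380,::-1],None,fx=3,fy=3)[:, :400]]))
x=sensors.sense();print(x['tool_pos'],x['tcp_rot'],x['finger_gap'],x['ft_force'])
for z in(135,255-31,): print((proj(s,[498.2,356,z])-[180,150])*3+[0,280])
E
```

```text
[496.94992443 356.07113001 263.26239683] [-1.79909204e+02  1.57518350e-01  6.10320120e+01] 16.927824846069218 [-0.53975714  0.06591974 -0.76784854]
[221.1 584.8]
[204.9 484.9]
```

View pics/c3.png

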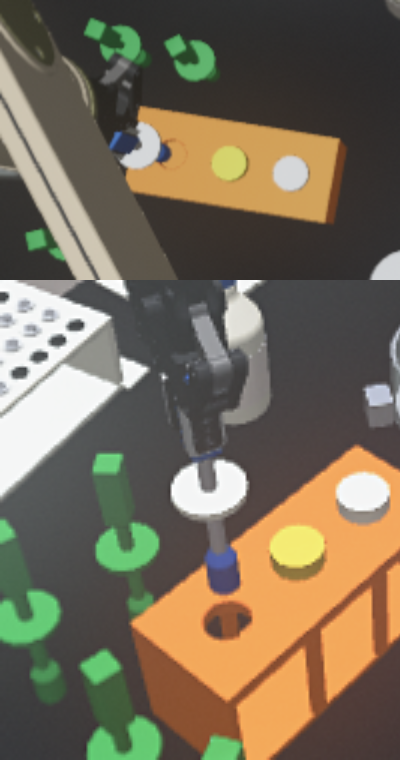

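Request:
play_rows([
  [[-1.3, 0.9, 0, 0, 0, 0], [-3.7, 2.5, 0, 0, 0, 0], [-7, 4.8, 0, 0, 0, 0], [-10.3, 7, 0, 0, 0, 0], [-13.6, 9.3, 0, 0, 0, 0]],
])

```text
time: 5.5
tool_pos: [512.7, 190.3, 264.6]
tcp_rot: [-180.0, 0.1, 61.0]
ft_force: [0.4, -0.2, -0.5]
finger_gap: 17.5
grip_force: 78.0
```

Request:
play_rows([
  [[-3.3, 2.3, 0, 0, 0, 0], [-6.6, 4.5, 0, 0, 0, 0], [-9.9, 6.8, 0, 0, 0, 0], [-12.9, 8.8, 0, 0, 0, 0], [-15.4, 10.5, 0, 0, 0, 0]],
])

```text
time: 6.0
tool_pos: [529.8, 4.1, 264.7]
tcp_rot: [-180.0, 0.0, 61.0]
ft_force: [-0.1, -0.0, -1.6]
finger_gap: 17.0
grip_force: 78.0
```

Request:
play_rows([
  [[-1.5, 1, 0, 0, 0, 0], [-2.5, 1.7, 0, 0, 0, 0], [-2.9, 1.9, 0, 0, 0, 0], [-2.9, 1.9, 0, 0, 0, 0], [-2.9, 1.9, 0, 0, 0, 0]],
])

```text
time: 6.5
tool_pos: [532.9, -27.0, 265.2]
tcp_rot: [-180.0, -0.0, 61.1]
ft_force: [-0.7, -0.6, -0.2]
finger_gap: 16.9
grip_force: 78.0
```

```bash
python3 - <<'E'
from h import *
t=snap('top');s=snap('side')
cv2.imwrite('pics/c4.png',np.vstack([cv2.resize(t['pixels'][130:250,280:430,::-1],None,fx=3,fy=3)[:240],cv2.resize(s['pixels'][100:220,270:420,::-1],None,fx=3,fy=3)]))
x=sensors.sense();print(x['tool_pos'],x['tcp_rot'],x['finger_gap'])
p=x['tool_pos']
for z in(131,35): print((proj(s,p-[0,0,z])-[270,100])*3+[0,240])
for q in([532.5,4.2,65],[532.5,62.2,65],[532.5,-53.8,65],[590.5,4.2,65],[474.5,4.2,65],[532.5,-78,71]): print('side rim',(proj(s,q)-[270,100])*3+[0,240])
E
```

```text
[533.01732369 -26.75371914 265.25511549] [-1.79989738e+02 -8.67542045e-03  6.11026853e+01] 17.091088553184118
[213.3 375. ]
[218.7 273.6]
side rim [192.  459.6]
side rim [156.  497.4]
side rim [225.9 424.5]
side rim [135.  436.8]
side rim [251.7 483.9]
side rim [239.7 405.3]
```

View pics/c4.png

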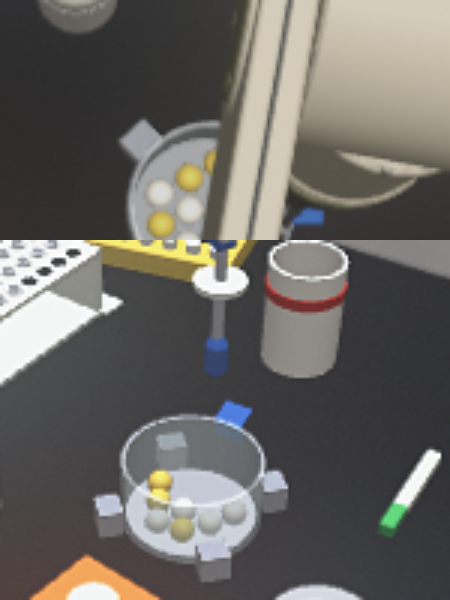

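Request:
play_rows([
  [[0, -0.1, 2, 0, 0, 0], [0, -0.1, 4.5, 0, 0, 0], [0, -0.1, 7, 0, 0, 0], [0, -0.1, 8.5, 0, 0, 0], [0, -0.1, 9.5, 0, 0, 0]],
])

```text
time: 7.1
tool_pos: [531.6, -26.5, 168.9]
tcp_rot: [-179.9, 0.0, 61.1]
ft_force: [0.3, -0.1, -0.6]
finger_gap: 16.8
grip_force: 78.0
```

Request:
play_rows([
  [[0, 0, 0.8, 0, 0, 0], [0, 0, 1.5, 0, 0, 0], [0, 0, 2.1, 0, 0, 0], [0, 0, 2.5, 0, 0, 0], [0, 0, 2.5, 0, 0, 0]],
])

```text
time: 7.6
tool_pos: [532.0, -27.2, 144.9]
tcp_rot: [-180.0, 0.0, 61.0]
ft_force: [0.9, 0.5, -1.0]
finger_gap: 17.2
grip_force: 78.0
```

```bash
python3 - <<'E'
from h import *
x=sensors.sense();print(x['tool_pos'],x['tcp_rot'],x['ft_force'])
a=np.radians(x['tcp_rot'][2]);X=np.array([np.cos(a),np.sin(a)]);Y=np.array([np.sin(a),-np.cos(a)])
c=np.array([532.5,4.2])
def pt(r,d): d=np.radians(d);return c+r*np.array([np.sin(d),-np.cos(d)])
start=x['tool_pos'][:2]
for turn,rad in((1,26),(2,30)):
  for q in range(4):
    rows=[]
    for i in range(1,6):
      d=pt(rad,q*90+18*i)-start; rows.append([round(d@X/10,1),round(d@Y/10,1),0,0,0,0])
    print(turn,q,rows); start=pt(rad,q*90+90)
E
```

```text
[532.00247171 -27.18773782 144.93343438] [-1.79970828e+02  9.63617954e-03  6.10264836e+01] [ 0.86064254  0.51347846 -0.95252051]
1 0 [[np.float64(1.0), np.float64(0.4), 0, 0, 0, 0], [np.float64(1.7), np.float64(0.9), 0, 0, 0, 0], [np.float64(2.5), np.float64(1.1), 0, 0, 0, 0], [np.float64(3.3), np.float64(1.1), 0, 0, 0, 0], [np.float64(4.0), np.float64(0.8), 0, 0, 0, 0]]
1 1 [[np.float64(0.6), np.float64(-0.5), 0, 0, 0, 0], [np.float64(1.1), np.float64(-1.2), 0, 0, 0, 0], [np.float64(1.3), np.float64(-2.0), 0, 0, 0, 0], [np.float64(1.3), np.float64(-2.8), 0, 0, 0, 0], [np.float64(1.0), np.float64(-3.5), 0, 0, 0, 0]]
1 2 [[np.float64(-0.5), np.float64(-0.6), 0, 0, 0, 0], [np.float64(-1.2), np.float64(-1.1), 0, 0, 0, 0], [np.float64(-2.0), np.float64(-1.3), 0, 0, 0, 0], [np.float64(-2.8), np.float64(-1.3), 0, 0, 0, 0], [np.float64(-3.5), np.float64(-1.0), 0, 0, 0, 0]]
1 3 [[np.float64(-0.6), np.float64(0.5), 0, 0, 0, 0], [np.float64(-1.1), np.float64(1.2), 0, 0, 0, 0], [np.float64(-1.3), np.float64(2.0), 0, 0, 0, 0], [np.float64(-1.3), np.float64(2.8), 0, 0, 0, 0], [np.float64(-1.0), n
[... 328 characters left out ...]
[np.float64(1.3), np.float64(-1.4), 0, 0, 0, 0], [np.float64(1.5), np.float64(-2.3), 0, 0, 0, 0], [np.float64(1.5), np.float64(-3.2), 0, 0, 0, 0], [np.float64(1.2), np.float64(-4.1), 0, 0, 0, 0]]
2 2 [[np.float64(-0.6), np.float64(-0.7), 0, 0, 0, 0], [np.float64(-1.4), np.float64(-1.3), 0, 0, 0, 0], [np.float64(-2.3), np.float64(-1.5), 0, 0, 0, 0], [np.float64(-3.2), np.float64(-1.5), 0, 0, 0, 0], [np.float64(-4.1), np.float64(-1.2), 0, 0, 0, 0]]
2 3 [[np.float64(-0.7), np.float64(0.6), 0, 0, 0, 0], [np.float64(-1.3), np.float64(1.4), 0, 0, 0, 0], [np.float64(-1.5), np.float64(2.3), 0, 0, 0, 0], [np.float64(-1.5), np.float64(3.2), 0, 0, 0, 0], [np.float64(-1.2), np.float64(4.1), 0, 0, 0, 0]]
```

Request:
play_rows([
  [[1, 0.4, 0, 0, 0, 0], [1.7, 0.9, 0, 0, 0, 0], [2.5, 1.1, 0, 0, 0, 0], [3.3, 1.1, 0, 0, 0, 0], [4, 0.8, 0, 0, 0, 0]],
])

```text
time: 8.1
tool_pos: [559.1, 4.7, 145.3]
tcp_rot: [180.0, -0.0, 61.0]
ft_force: [-0.1, 0.5, -0.5]
finger_gap: 17.2
grip_force: 78.0
```

Request:
play_rows([
  [[0.6, -0.5, 0, 0, 0, 0], [1.1, -1.2, 0, 0, 0, 0], [1.3, -2, 0, 0, 0, 0], [1.3, -2.8, 0, 0, 0, 0], [1, -3.5, 0, 0, 0, 0]],
])

```text
time: 8.6
tool_pos: [531.9, 30.1, 145.3]
tcp_rot: [-180.0, -0.0, 61.1]
ft_force: [-0.3, -1.1, -0.8]
finger_gap: 16.9
grip_force: 77.9
```

Request:
play_rows([
  [[-0.5, -0.6, 0, 0, 0, 0], [-1.2, -1.1, 0, 0, 0, 0], [-2, -1.3, 0, 0, 0, 0], [-2.8, -1.3, 0, 0, 0, 0], [-3.5, -1, 0, 0, 0, 0]],
])

```text
time: 9.1
tool_pos: [506.7, 3.0, 145.4]
tcp_rot: [180.0, 0.0, 61.0]
ft_force: [0.1, -0.8, -0.9]
finger_gap: 17.0
grip_force: 78.0
```

Request:
play_rows([
  [[-0.6, 0.5, 0, 0, 0, 0], [-1.1, 1.2, 0, 0, 0, 0], [-1.3, 2, 0, 0, 0, 0], [-1.3, 2.8, 0, 0, 0, 0], [-1, 3.5, 0, 0, 0, 0]],
])

```text
time: 9.6
tool_pos: [533.7, -22.4, 145.2]
tcp_rot: [180.0, -0.0, 61.0]
ft_force: [-1.2, -0.1, -1.3]
finger_gap: 17.3
grip_force: 78.0
```

```bash
python3 - <<'E'
from h import *
t=snap('top');s=snap('side')
cv2.imwrite('pics/c5.png',np.vstack([cv2.resize(t['pixels'][140:230,280:400,::-1],None,fx=4,fy=4)[:240],cv2.resize(s['pixels'][110:220,270:390,::-1],None,fx=4,fy=4)])[:600])
x=sensors.sense();print(x['tool_pos'],x['tcp_rot'],x['finger_gap'])
E
```

```text
[533.93554991 -21.92193395 145.27682224] [ 1.79986423e+02 -1.26923780e-02  6.10256644e+01] 17.275906221207812
```

View pics/c5.png

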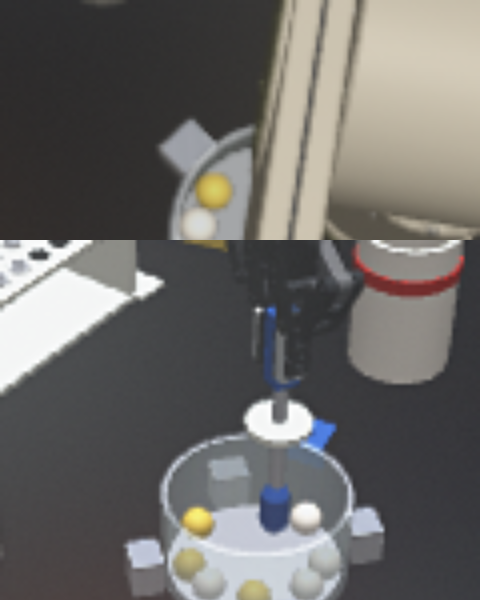

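Request:
play_rows([
  [[0.2, 0.9, 0, 0, 0, 0], [1, 1.5, 0, 0, 0, 0], [1.9, 1.7, 0, 0, 0, 0], [2.8, 1.7, 0, 0, 0, 0], [3.7, 1.4, 0, 0, 0, 0]],
])

```text
time: 10.2
tool_pos: [562.4, 4.4, 145.0]
tcp_rot: [-179.9, 0.1, 61.0]
ft_force: [-6.3, -0.4, 3.4]
finger_gap: 17.1
grip_force: 78.4
```

Request:
play_rows([
  [[0.7, -0.6, 0, 0, 0, 0], [1.3, -1.4, 0, 0, 0, 0], [1.5, -2.3, 0, 0, 0, 0], [1.5, -3.2, 0, 0, 0, 0], [1.2, -4.1, 0, 0, 0, 0]],
])

```text
time: 10.7
tool_pos: [532.6, 34.5, 145.6]
tcp_rot: [179.9, -0.0, 61.0]
ft_force: [2.6, -3.9, 1.4]
finger_gap: 17.1
grip_force: 78.4
```

Request:
play_rows([
  [[-0.6, -0.7, 0, 0, 0, 0], [-1.4, -1.3, 0, 0, 0, 0], [-2.3, -1.5, 0, 0, 0, 0], [-3.2, -1.5, 0, 0, 0, 0], [-4.1, -1.2, 0, 0, 0, 0]],
])

```text
time: 11.2
tool_pos: [503.6, 3.8, 146.2]
tcp_rot: [179.8, -0.2, 61.0]
ft_force: [7.3, 1.1, 1.8]
finger_gap: 17.0
grip_force: 78.8
```

Request:
play_rows([
  [[-0.7, 0.6, 0, 0, 0, 0], [-1.3, 1.4, 0, 0, 0, 0], [-1.5, 2.3, 0, 0, 0, 0], [-1.5, 3.2, 0, 0, 0, 0], [-1.2, 4.1, 0, 0, 0, 0]],
])

```text
time: 11.7
tool_pos: [532.4, -26.0, 144.4]
tcp_rot: [-179.8, -0.0, 61.0]
ft_force: [0.1, 5.7, 1.0]
finger_gap: 16.9
grip_force: 78.8
```

Request:
play_rows([
  [[0, 0, 0, 0, 0, 0], [0, 0, 0, 0, 0, 0], [0, 0, 0, 0, 0, 0]],
])

```text
time: 12.0
tool_pos: [532.5, -25.9, 144.9]
tcp_rot: [-179.9, 0.0, 61.1]
ft_force: [1.1, 4.0, 0.1]
finger_gap: 17.1
grip_force: 78.8
```

```bash
python3 - <<'E'
from h import *
x=sensors.sense();print(x['tool_pos'],x['tcp_rot'])
E
```

```text
[532.5289559 -25.8853147 144.9167497] [-1.79943142e+02  3.69805692e-03  6.10570658e+01]
```

Request:
play_rows([
  [[0.4, -0.2, 0, 0, 0, 0], [0.4, -0.2, -0.5, 0, 0, 0], [0.4, -0.2, -2, 0, 0, 0], [0.4, -0.2, -4.5, 0, 0, 0], [0.4, -0.2, -7, 0, 0, 0]],
])

```text
time: 12.5
tool_pos: [532.6, -22.2, 217.1]
tcp_rot: [180.0, 0.0, 61.0]
ft_force: [0.4, 0.3, -0.5]
finger_gap: 17.0
grip_force: 78.6
```

Request:
play_rows([
  [[0, 0, -2.5, 0, 0, 0], [0, 0, -4.5, 0, 0, 0], [0, 0, -5.5, 0, 0, 0], [0, 0, -5.5, 0, 0, 0]],
])

```text
time: 12.9
tool_pos: [533.8, -22.2, 272.9]
tcp_rot: [179.8, -0.1, 61.0]
ft_force: [0.0, -0.5, -0.3]
finger_gap: 16.9
grip_force: 78.6
```

Request:
play_rows([
  [[-1.5, 1.1, 0, 0, 0, 0], [-4, 3, 0, 0, 0, 0], [-7.2, 5.4, 0, 0, 0, 0], [-10.5, 7.8, 0, 0, 0, 0], [-13.5, 10.1, 0, 0, 0, 0]],
])

```text
time: 13.4
tool_pos: [555.1, -190.4, 268.8]
tcp_rot: [-179.9, 0.0, 61.0]
ft_force: [1.0, 0.0, -1.4]
finger_gap: 17.2
grip_force: 78.6
```

Request:
play_rows([
  [[-2.5, 1.9, 0, 0, 0, 0], [-4.5, 3.4, 0, 0, 0, 0], [-6, 4.5, 0, 0, 0, 0], [-6.5, 4.8, 0, 0, 0, 0], [-6.5, 4.8, 0, 0, 0, 0]],
])

```text
time: 13.9
tool_pos: [566.0, -269.1, 269.5]
tcp_rot: [-179.9, -0.0, 61.0]
ft_force: [0.2, 0.2, 0.6]
finger_gap: 17.0
grip_force: 78.6
```

Request:
play_rows([
  [[0, 0, 0, 0, 0, 0], [0, 0, 0, 0, 0, 0]],
])

```text
time: 14.1
tool_pos: [566.5, -267.8, 270.5]
tcp_rot: [180.0, -0.0, 61.1]
ft_force: [-0.7, -0.3, -0.6]
finger_gap: 17.5
grip_force: 78.6
```

```bash
python3 - <<'E'
from h import *
t=snap('top');s=snap('side')
cv2.imwrite('pics/c6.png',np.vstack([cv2.resize(t['pixels'][140:240,300:500,::-1],None,fx=3,fy=3),cv2.resize(s['pixels'][60:160,300:500,::-1],None,fx=3,fy=3)]))
x=sensors.sense();print(x['tool_pos'],x['tcp_rot'],x['finger_gap'])
p=x['tool_pos']
for z in(131,40): print((proj(s,p-[0,0,z])-[300,60])*3+[0,300])
for k,(a,b) in enumerate([(558,18),(570,-4),(546,40.5),(533,17),(521,39),(505,18),(494.5,-4)]): print((proj(t,[a,b,16])-[300,140])*3)
E
```

```text
[ 566.54043841 -268.0192321   270.58782883] [ 1.79980575e+02 -5.38310967e-03  6.11006276e+01] 17.25010380332604
[219.3 417.3]
[228.9 327.9]
[129.3 147.3]
[158.1 132.9]
[ 99.9 161.7]
[129.9 179.4]
[100.8 194.1]
[127.5 215.7]
[155.7 230.1]
```

View pics/c6.png

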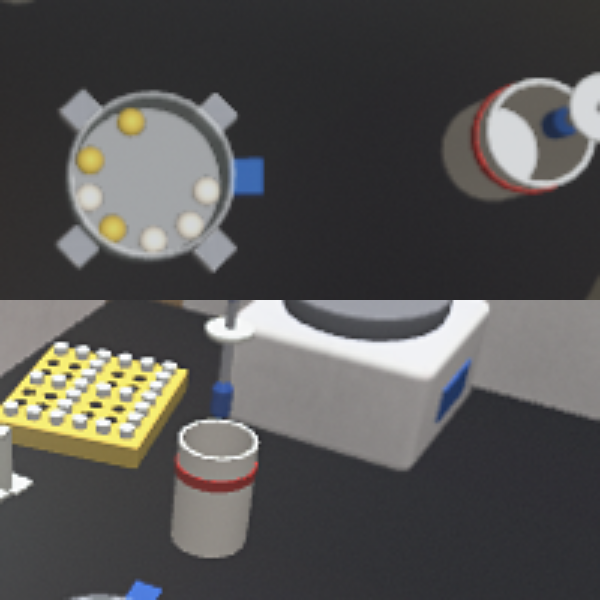

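All seven beads are in the dish and spread out, with at least six clearly moved. The stirrer's tip is centred over the jar, so I'll lower it.

Request:
play_rows([
  [[0, 0, 2, 0, 0, 0], [0, 0, 4.5, 0, 0, 0], [0, 0, 7, 0, 0, 0], [0, 0, 9, 0, 0, 0], [0, 0, 10.5, 0, 0, 0]],
])

```text
time: 14.7
tool_pos: [565.9, -268.1, 163.7]
tcp_rot: [-179.9, -0.0, 61.1]
ft_force: [0.5, -0.0, -0.1]
finger_gap: 17.0
grip_force: 78.6
```

Request:
play_rows([
  [[0, 0, 0.8, 0, 0, 0], [0, 0, 1.4, 0, 0, 0], [0, 0, 1.9, 0, 0, 0], [0, 0, 2.2, 0, 0, 0], [0, 0, 2.2, 0, 0, 0]],
])

```text
time: 15.2
tool_pos: [566.4, -269.1, 143.4]
tcp_rot: [180.0, 0.0, 61.0]
ft_force: [0.3, 0.2, 0.0]
finger_gap: 16.8
grip_force: 78.6
```

Request:
play_rows([
  [[0, 0, 0.1, 0, 0, 0], [0, 0, 0.2, 0, 0, 0], [0, 0, 0.3, 0, 0, 0], [0, 0, 0.3, 0, 0, 0]],
])

```text
time: 15.6
tool_pos: [566.3, -269.0, 140.2]
tcp_rot: [-180.0, 0.0, 61.0]
ft_force: [0.6, -0.4, -0.7]
finger_gap: 16.9
grip_force: 78.6
```

Request:
play_rows([
  [[0, 0, 0.1, 0, 0, 0], [0, 0, 0.2, 0, 0, 0], [0, 0, 0.2, 0, 0, 0]],
])

```text
time: 15.9
tool_pos: [566.2, -268.9, 138.1]
tcp_rot: [-180.0, -0.0, 61.0]
ft_force: [-0.6, 0.7, -1.1]
finger_gap: 17.0
grip_force: 78.6
```

Request:
play_rows([
  [[0, 0, 0, 0, 0, 0], [0, 0, 0, 0, 0, 0], [0, 0, 0, 0, 0, 0], [0, 0, 0, 0, 0, 0], [0, 0, 0, 0, 0, 0]],
], jaw=1)

```text
time: 16.4
tool_pos: [566.4, -269.0, 138.4]
tcp_rot: [180.0, -0.0, 61.0]
ft_force: [-0.9, -0.1, -0.1]
finger_gap: 85.5
grip_force: 0.0
```

Request:
play_rows([
  [[0, 0, 0, 0, 0, 0], [0, 0, -1, 0, 0, 0], [0, 0, -2.5, 0, 0, 0], [0, 0, -5, 0, 0, 0], [0, 0, -8, 0, 0, 0]],
])

```text
time: 16.9
tool_pos: [566.0, -268.8, 219.6]
tcp_rot: [-180.0, -0.0, 61.0]
ft_force: [0.4, 0.7, 0.4]
finger_gap: 85.3
grip_force: 0.0
```

Request:
play_rows([
  [[0, 0, -3, 0, 0, 0], [0, 0, -6, 0, 0, 0], [0, 0, -8, 0, 0, 0], [0, 0, -8, 0, 0, 0], [0, 0, -8, 0, 0, 0]],
])

```text
time: 17.4
tool_pos: [566.7, -269.2, 299.8]
tcp_rot: [179.9, 0.0, 61.0]
ft_force: [0.0, -0.3, -0.5]
finger_gap: 85.2
grip_force: 0.0
```

```bash
python3 - <<'E'
from h import *
t=snap('top');s=snap('side')
cv2.imwrite('pics/c7.png',np.vstack([cv2.resize(t['pixels'][140:240,300:500,::-1],None,fx=3,fy=3),cv2.resize(s['pixels'][60:160,300:500,::-1],None,fx=3,fy=3)]))
x=sensors.sense();print(x['tool_pos'],x['ft_force'],x['finger_gap'])
E
```

```text
[ 565.91428519 -268.74030815  297.29250268] [ 0.15121971 -0.48963118 -1.05763167] 85.4205070258813
```

View pics/c7.png

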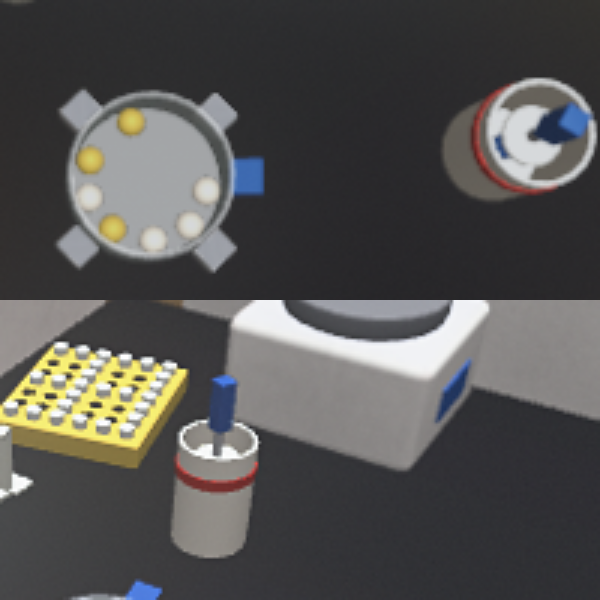

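The stirrer is standing upright in the jar, the jar hasn't moved, and the beads are all in the dish. Everything is at rest, so I'll hand in.

Request:
play_rows([
  [[0, 0, 0, 0, 0, 0], [0, 0, 0, 0, 0, 0], [0, 0, 0, 0, 0, 0], [0, 0, 0, 0, 0, 0], [0, 0, 0, 0, 0, 0]],
])

```text
time: 18.0
tool_pos: [566.3, -269.0, 298.2]
tcp_rot: [-180.0, -0.0, 61.0]
ft_force: [0.2, -0.6, -0.5]
finger_gap: 85.5
grip_force: 0.0
```

```bash
python3 -c "
from h import *
print(job.hand_in())"
```

```text
the job is handed in; nothing more can be done
None
```

I handed the job in at about 18 s, with no verdict returned: two anticlockwise turns from the lip done, all seven beads in the dish (at least six clearly moved), and the stirrer lowered and released upright in the jar, which hadn't moved.

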